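# Lock the filter cartridge into the bench air dryer

### The arm

A 6-joint arm with a two-finger parallel gripper is mounted at the origin on a cart in front of the work surface, level with it; the furniture and walls round the work are solid. World frame = base frame: x ahead of the robot, y to its left, z up, the work surface at z = 0. Lengths are in m, angles in rad, forces in N, time in s.
With the tool pointing down it reaches from about 0.325 to 0.9 m from the base axis. Payload 6.1 kg.
Tool frame: the origin (TCP) lies at the very end of the fingers, on their centre line; the grasp point (between the pads) lies 19 mm behind it; z points along the fingers, y is the line along which they close (so a half turn about z gives the same grasp; the last joint's range is limited). The gripper opens to 87 mm and grips with 3 to 60 N. Pads are 19 mm wide; open, the fingers measure 117 mm over their backs; the gripper's body (75 mm by 190 mm) begins 51 mm behind the grasp point.
Start: joints at [0.993, 0.22, 1.526, -0, 1.395, -0.126], TCP at [0.273, 0.562, 0.223] pointing down, gripper open.
Joint ranges: [-2.98, 2.98], [-0.91, 2.08], [0.09, 2.57], [-1.24, 4.39], [0.2, 2.65], [-2.68, 2.68]. Speed limits (rad/s): [2.57, 2.57, 3.01, 3.14, 3.14, 3.14].

### API

Orientations are given as a rotation vector (axis times angle).
In Python, from station import * gives the robot as it stands.
- The arm moves only by the tool move_arm, never from a script. Its argument "deltas" is a list of rows, each an object with "twist": the turn, a rotation vector about the tool's x, y, z in degrees, a list of three; "slide": the shift along the tool's x, y, z in mm, a list of three; "jaw": the closure, from -1 (fully open) to 1 (shut), so that 0 is half open. A call has 1 to 20 rows; each row shifts and turns the commanded pose from where the row before left it, along the tool's axes as they then stand; what a row does not reach is not made up. A row lasts 1/8 s, in which the tool goes at most 62.5 mm and 10.7 degrees, less where a joint would pass 70% of its speed; a pose out of reach is approached as far as the arm can. A call with a gripper value outside its range is refused whole. The fingers move at their own pace and stop on an object; "newtons" is the grip in N (left out, the last holds). Time passes only in rows, so rows that do not move let the fingers close. It gives the time, the measured TCP pose, the force, the opening and the grip force at its end, in the units of the state.
- get_state(): the state, without advancing time (a new reading comes with each control period).
- read_camera(name): name is "scene" or "side" or "wrist"; returns (picture, depth): 480x640x3 uint8, blue, green, red; 480x640 float32, m along the optical axis (not along the pixel's ray), 0 where there is no reading.
- camera_params(name): a dict with "vertical_fov" (degrees; the focal length in pixels is half the picture's height over the tangent of half this angle, whatever the lens; pixels are square), "cx", "cy" (the principal point, pixels), "R" (3x3) and "t" (3): a world point X has camera coordinates R X + t. Camera axes: x right, y down, z forward; pixel columns grow to the right and rows downward; lengths in m; the calibration is good to about 2 mm. A picture is of the moment at which its call begins: read the wrist's pose just before it. camera_params takes no time and is no camera call; for the wrist camera it gives the pose at the moment of the call.
- hand_in(): hands the job in; it is judged then, once.
Trained networks look in the newest picture that a camera, given by its name, has taken for a name from the list of things; names that differ only in an ending like _2 or _b are one class to them, and where a whole thing is asked for, a point or a joint stands for the part that bears it (a point fixed in the world has none). Each returns a list of dicts, best first, with "conf" (0 to 1); they miss things now and then, are a little off and sometimes report something else, mostly with a low value. They report only what shows in the picture. A call takes as long as a camera call. They do not tell look-alikes from the thing itself.
- find_in(target, camera): "point" ([row, column] in pixels, amid what is visible of it).
- tip_of(target, camera): "point" ([row, column] in pixels: a listed point, or the origin of a listed thing).
The state is a dict: "clock": time; "joint_pos": joint angles; "qd": joint speeds; "tau": joint torques, N m; "tcp_pos": TCP position; "ee_rot": TCP orientation; "contact_force": force on the tool from outside, world axes, zero at the start; "ft_torque": the same for the moment, N m; "gripper_width": opening from 0.0 (shut) to 1.0 (fully open); "grasp_force": force on a finger pad.
Only numpy, scipy, OpenCV 4.12 (cv2) and the standard library are available. Lean on these libraries where they do the work, as an engineer would, in place of code of your own. Each camera call takes 0.05 s, during which the arm holds its last target. There are 200 camera calls.

### The job

Put the filter cartridge into the sloping mouth of the air dryer and lock it: line its two lugs up with the slots in the locking ring, push it right in against the spring, turn it a quarter turn clockwise to its stop, and let the spring lift it into its locked seat. Let go of it, and leave the other things on the bench where they are.

Things in the scene. Friction and masses are not known exactly. Their poses are not given: they have to be found in the camera images.
- cartridge: Filter cartridge, 99 mm tall, about 0.2 kg, loose, standing upright on the bench. Origin: centre of its underside; z runs up its axis to the grip. Aluminium round body 44 mm in diameter and 55 mm long, nose tapered to 34 mm over the first 8 mm; above it a flange 66 mm in diameter from 55 to 63 mm, then the grip bar. It is the same after a half turn about z.
- cartridge_grip (a point): Middle of the cartridge's black flat-sided grip bar, on the axis 81 mm above its underside. The bar is 60 mm long along x, 20 mm thick along y (grasp it across y) and 36 mm tall, from 63 to 99 mm. Axes as the cartridge.
- cartridge_lug (a point): Centre of one of the cartridge's two bayonet lugs, which stick out of the body along +x and -x, in line with the grip bar. They lie 32 to 40 mm above the underside (15 mm below the flange), reach 30 mm from the axis and are 26 degrees wide.
- dryer: Air dryer bolted to the bench: grey base plate 170 x 130 mm carrying a sloping aluminium chamber 76 mm in diameter, a small round gauge behind it. Origin: on the bench under the plate, 5 mm in front of its middle; x points from the mouth side back to the gauge, z up. It does not move.
- dryer_head: The chamber, tilted 30 degrees from vertical: its mouth leans to the dryer's -x side, towards the robot; fixed. Origin: centre of the mouth in the plane of the steel locking ring's top face, 112 mm above the bench; z points out of the mouth along the bore, y as the dryer's y. Bore 48 mm in diameter for the 44 mm body. Slots, spring and seat: see the points.
- ring_slots (a point): Same place and axes as the chamber. The ring admits the lugs only at two opposite slots, 40 degrees wide (lugs fit within 7 degrees of the middle). The slots' line varies: 25 to 65 degrees from x, positive about z (counter-clockwise looking into the mouth); not measured: see it or feel it. Off the slots the lugs stand on the ring, flange 23 mm above it; over them they sink.
- spring_plate_top (a point): Centre of the spring plate in the bore at rest, 30 mm below the mouth; axes as the chamber. Its spring pushes the cartridge out with 1.6 N at first touch and 12 N when the flange lies on the ring (cartridge origin 55 mm below the mouth). The ring is 10 mm thick: the cartridge turns only with its flange less than 5 mm above the ring.
- locked_seat (a point): Where the cartridge's origin lies when locked: on the bore's axis 45 mm below the mouth, flange 10 mm above the ring. Turning clockwise (negative about z) meets a hard stop 96 degrees after the slot's middle; in the last 12 degrees the lugs lie under pockets 5 mm deep and rise into them on release. Not turned, it springs out to a gap of 24 mm; short of the pockets it stays at 5 mm.
- jam_jar: Open glass jar, 69 mm in diameter, 80 mm tall, loose; bystander. Origin: centre of its underside.
- mix_cup: Clear plastic mixing cup with a little yellow paint set hard in it, 57 mm wide, 48 mm tall, loose; bystander. Origin: centre of its underside.
- sanding_block: Brown sanding block, 112 x 64 x 32 mm, loose, behind the dryer to the right; bystander. Origin: centre of its underside.
- tape_roll: Roll of tape lying flat, 105 mm across, 25 mm tall, loose; bystander. Origin: centre of its underside.
Mind the look-alikes: they are no part of the job. Leave any pink or red look-alike of the cartridge alone.

How it is judged:
By the outcome, as a careful person would: the job done as asked, in the order asked, and still so for the second after the job is handed in, with the robot touching nothing.
It also fails if it takes over 61 s, if anything falls off the work surface, if the arm or the gripper's body presses on something with over 40 N, if the wrist force passes 120 N, or if a joint passes its speed limit or range.

## Working session

There is one attempt and no reset: what is moved stays moved. The work goes in short steps, Python scripts to look and compute and a tool call to move; the robot and the scene stay as the last step left them, time stands still between calls to the robot, and variables do not carry over. Pictures are saved under pics/ and viewed, at most 10 in all, crops included, and the job is handed in when it is done.

Besides the shell and the picture viewer there is one more tool, called after "Emit:" by a JSON object that holds its "method" and its "body". move_arm: Moves the arm, as the interface text tells. Its arguments: {"type":"object","properties":{"deltas":{"type":"array","items":{"type":"object","properties":{"twist":{"type":"array","items":{"type":"number"}},"slide":{"type":"array","items":{"type":"number"}},"jaw":{"type":"number"}}}},"newtons":{"type":"number"}},"required":["deltas"]}

```bash
mkdir -p pics; ls; cat > h.py <<'E'
from station import *
import numpy as np, cv2
from scipy.spatial.transform import Rotation as Rot
def f(c): return 240/np.tan(np.radians(c["vertical_fov"])/2)
def pix2w(c,r,col,d):
    X=np.array([(col-c["cx"])/f(c)*d,(r-c["cy"])/f(c)*d,d]); return c["R"].T@(X-c["t"]) if isinstance(c["R"],np.ndarray) else np.array(c["R"]).T@(X-np.array(c["t"]))
def cloud(c,d):
    v,u=np.indices(d.shape); X=np.stack([(u-c["cx"])/f(c)*d,(v-c["cy"])/f(c)*d,d],-1)
    return (X-np.array(c["t"]))@np.array(c["R"])
def proj(c,P):
    X=np.array(c["R"])@np.array(P)+np.array(c["t"]); return np.array([X[1]/X[2]*f(c)+c["cy"],X[0]/X[2]*f(c)+c["cx"]])
E
python3 - <<'E'
from h import *
ims=[]
for n in ["scene","side"]:
    p,d=read_camera(n); c=camera_params(n); W=cloud(c,d); np.savez(n+".npz",p=p,d=d,W=W)
    cv2.imwrite(f"pics/{n}0.png",p)
    print(n,c)
    for t in ["cartridge","cartridge_grip","cartridge_lug","dryer","dryer_head","jam_jar","mix_cup","sanding_block","tape_roll"]:
        for fn in ([find_in] if t in("jam_jar","mix_cup","sanding_block","tape_roll","dryer") else [find_in,tip_of]):
            for x in fn(t,n)[:4]:
                r,k=x["point"]; r_,k_=int(np.clip(r,0,479)),int(np.clip(k,0,639))
                print(t,fn.__name__,round(x["conf"],2),np.round([r,k]),W[r_,k_].round(3))
s=get_state();print(s["clock"],s["ee_rot"],s["tcp_pos"])
E
```

```text
pics
scene {'vertical_fov': 44.93890317979151, 'cx': 318.8085626918456, 'cy': 240.84250649241008, 'R': array([[ 0.74357151, -0.6684997 ,  0.01447617],
       [-0.25572133, -0.30430909, -0.91760699],
       [ 0.61782522,  0.67860455, -0.3972252 ]]), 't': array([-0.36949422,  0.23552438,  1.13680599])}
cartridge call 0.84 [298. 433.] [ 0.561 -0.297  0.064]
cartridge call 0.75 [297. 361.] [ 0.439 -0.199  0.069]
cartridge call 0.67 [320. 390.] [ 0.422 -0.297  0.063]
cartridge call 0.67 [314. 322.] [ 0.331 -0.19   0.067]
cartridge call 0.88 [344. 388.] [ 0.414 -0.302  0.012]
cartridge call 0.77 [318. 433.] [ 0.556 -0.303  0.019]
cartridge call 0.58 [337. 323.] [ 0.331 -0.198  0.015]
cartridge call 0.55 [295. 362.] [ 0.441 -0.2    0.074]
cartridge_grip call 0.81 [317. 392.] [ 0.428 -0.296  0.07 ]
cartridge_grip call 0.74 [298. 360.] [ 0.434 -0.197  0.07 ]
cartridge_grip call 0.72 [315. 320.] [ 0.328 -0.19   0.063]
cartridge_grip call 0.68 [299. 429.] [ 0.551 -0.294  0.064]
cartridge_grip call 0.96 [286. 362.] [ 0.44  -0.199  0.095]
cartridge_grip call 0.88 [302. 322.] [ 0.333 -0.19   0.092
[... 2495 characters left out ...]
0.57 [294. 289.] [ 0.477 -0.202  0.056]
dryer call 0.95 [252. 353.] [0.621 0.05  0.057]
dryer call 0.39 [235. 344.] [0.596 0.061 0.102]
dryer_head call 0.91 [233. 347.] [0.604 0.055 0.111]
dryer_head call 0.66 [287. 279.] [ 0.453 -0.191  0.067]
dryer_head call 0.86 [227. 343.] [0.589 0.13  0.095]
dryer_head call 0.16 [227. 314.] [0.499 0.334 0.014]
jam_jar call 0.63 [217. 320.] [0.513 0.339 0.046]
mix_cup call 0.93 [308. 352.] [ 0.62  -0.219  0.038]
mix_cup call 0.47 [229. 370.] [0.672 0.352 0.007]
sanding_block call 0.57 [277. 406.] [ 0.755 -0.032  0.029]
tape_roll call 0.47 [228. 370.] [0.669 0.354 0.01 ]
1.4 [7.03623264e-01 3.06176703e+00 4.04300125e-06] [0.27286429 0.56228842 0.22252947]
```

```bash
python3 - <<'E'
import cv2
p=cv2.imread("pics/scene0.png")
cv2.imwrite("pics/s1.png",cv2.resize(p[170:380,190:470],(800,600),interpolation=cv2.INTER_CUBIC))
E
```

```text
(no output)
```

View pics/s1.png

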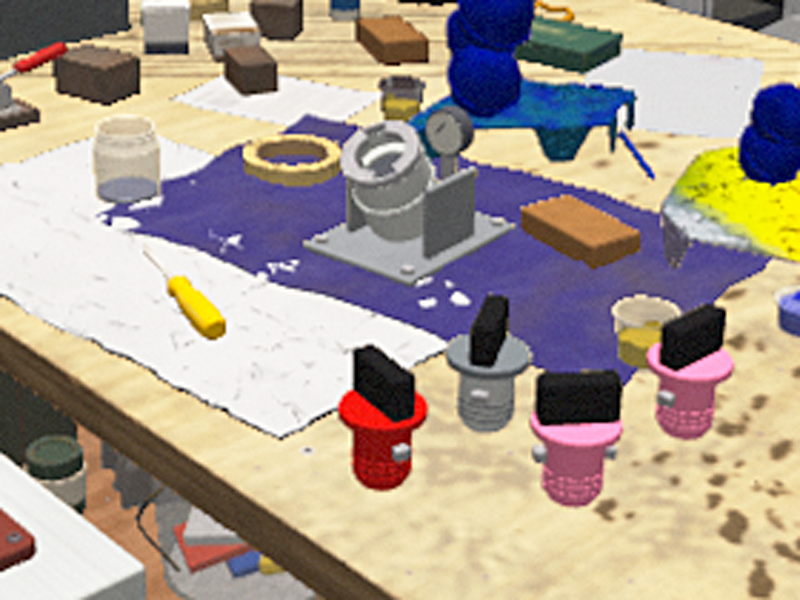

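Candidates in the scene picture (row, col): red (315,321), aluminium (297,361), pink (318,391), pink (298,433). The description says aluminium, so I choose (297,361). The dryer mouth is near (225,323).

```bash
python3 - <<'E'
from h import *
p=cv2.imread("pics/scene0.png")
a=cv2.resize(p[265:330,325:400],(400,347),interpolation=cv2.INTER_CUBIC)
q=cv2.imread("pics/side0.png")
b=cv2.resize(q[205:275,310:385],(372,347),interpolation=cv2.INTER_CUBIC)
cv2.imwrite("pics/c2.png",np.hstack([a,b]))
S=np.load("scene.npz")["W"];T=np.load("side.npz")["W"]
for W in (S,T):
    M=W.reshape(-1,3); k=M[(np.hypot(M[:,0]-.447,M[:,1]+.195)<.045)&(M[:,2]>.03)&(M[:,2]<.12)]
    t=k[k[:,2]>.091]; print(len(k),len(t),k[:,2].max(),cv2.minAreaRect((t[:,:2]*1000).astype(np.float32)))
    g=k[(k[:,2]>.058)&(k[:,2]<.068)]; print(g.min(0),g.max(0))
    r=M[(np.hypot(M[:,0]-.6,M[:,1]-.07)<.09)&(M[:,2]>.08)&(M[:,2]<.14)]; print(len(r),r.mean(0),r[:,2].max())
c=camera_params("wrist");s=get_state();R=Rot.from_rotvec(s["ee_rot"]).as_matrix()
print(s["joint_pos"],"cam in tool",R.T@(-c["R"].T@c["t"]-s["tcp_pos"]), (c["R"]@R).round(3),c["vertical_fov"]); print(R.round(3))
E
```

```text
692 145 0.10328106570592945 ((454.13739013671875, -180.42050170898438), (58.9100456237793, 19.902341842651367), 33.046470642089844)
[ 0.42220269 -0.21314241  0.05810368] [ 0.49006871 -0.15109702  0.0677612 ]
735 [0.60302018 0.08982252 0.10176344] 0.13302138521175255
749 150 0.10052263451886818 ((456.4889221191406, -183.5437469482422), (59.70466995239258, 25.853458404541016), 33.85725784301758)
[ 0.42376083 -0.21759556  0.05807649] [ 0.48720238 -0.17166551  0.06794002]
626 [0.60412562 0.08174147 0.09956439] 0.13086764840561146
[ 9.92911987e-01  2.20408697e-01  1.52650525e+00 -1.44816793e-05
  1.39467073e+00 -1.26106828e-01] cam in tool [ 0.07149588  0.00048567 -0.16240106] [[-0.001  1.     0.   ]
 [-0.966 -0.001 -0.258]
 [-0.258 -0.     0.966]] 66.13545432787748
[[-0.9    0.437  0.   ]
 [ 0.437  0.9   -0.   ]
 [-0.     0.    -1.   ]]
```

View pics/c2.png

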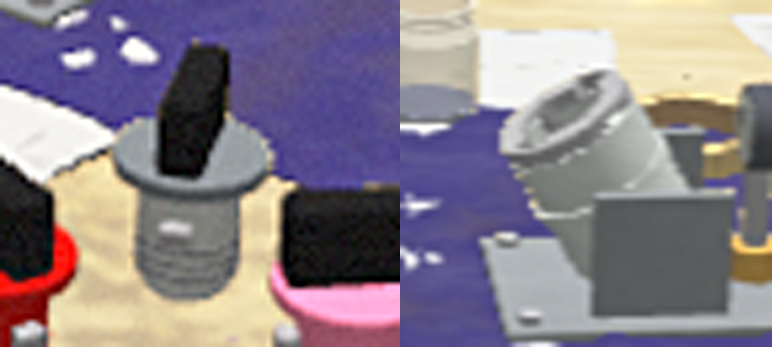

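The crop confirms it: aluminium body and flange, black bar seen nearly end-on, lug at crop (228,175). The red and pink ones flank it. In the side crop the slots in the mouth show only faintly. Next I look into the mouth with the wrist camera.

Emit:
{"method": "move_arm", "body": {"deltas": [{"slide": [-44, -32, -4]}, {"slide": [-44, -32, -4]}, {"slide": [-44, -32, -4]}, {"slide": [-44, -32, -4]}, {"slide": [-44, -32, -4]}, {"slide": [-44, -32, -4]}, {"slide": [-44, -32, -4]}, {"slide": [-44, -32, -4]}, {"slide": [-44, -32, -4]}, {"slide": [-44, -32, -4]}, {"twist": [0, 0, -9]}, {"twist": [0, 0, -9]}, {"twist": [0, 0, -8]}, {}]}}

```text
schema error: expected keys twist, slide, jaw
```

```bash
python3 - <<'E'
from h import *
c=camera_params("wrist");p,d=read_camera("wrist");W=cloud(c,d);np.savez("w1.npz",p=p,d=d,W=W,R=c["R"],t=c["t"],cx=c["cx"],cy=c["cy"],f=f(c))
cv2.imwrite("pics/w1.png",p)
for t in ["dryer_head","ring_slots","spring_plate_top"]:
  for x in tip_of(t,"wrist")[:2]: print(t,x,W[int(x["point"][0]),int(x["point"][1])])
s=get_state();print(s["clock"],s["joint_pos"].round(3),s["tcp_pos"].round(4),s["ee_rot"].round(3),s["contact_force"].round(1))
E
```

```text
1.6 [ 0.993  0.22   1.526  0.     1.395 -0.126] [0.2729 0.5623 0.2225] [-0.704 -3.062  0.   ] [-0.3  0.5  0. ]
```

View pics/w1.png

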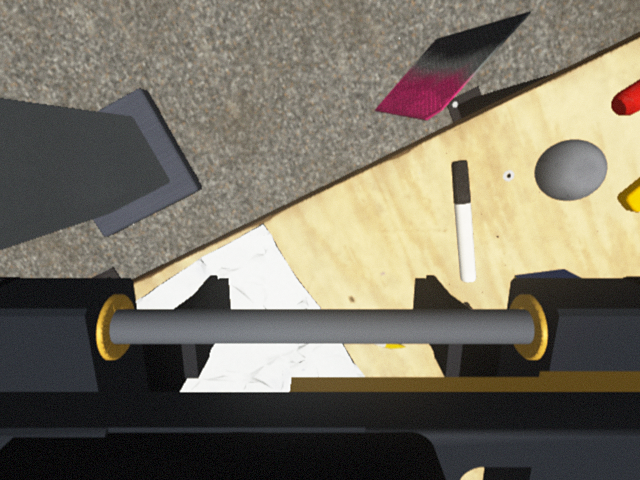

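Emit:
{"method": "move_arm", "body": {"deltas": [{"twist": [0, 0, 0], "jaw": -1, "slide": [-44, -28, -6]}, {"twist": [0, 0, 0], "jaw": -1, "slide": [-44, -28, -6]}, {"twist": [0, 0, 0], "jaw": -1, "slide": [-44, -28, -6]}, {"twist": [0, 0, 0], "jaw": -1, "slide": [-44, -28, -6]}, {"twist": [0, 0, 0], "jaw": -1, "slide": [-44, -28, -6]}, {"twist": [0, 0, 0], "jaw": -1, "slide": [-44, -28, -6]}, {"twist": [0, 0, 0], "jaw": -1, "slide": [-44, -28, -6]}, {"twist": [0, 0, 0], "jaw": -1, "slide": [-44, -28, -6]}, {"twist": [0, 0, 0], "jaw": -1, "slide": [-44, -28, -6]}, {"twist": [0, 0, 0], "jaw": -1, "slide": [-44, -28, -6]}, {"twist": [0, 0, 0], "jaw": -1, "slide": [-41, -23, -2]}, {"twist": [0, 0, -9], "jaw": -1, "slide": [0, 0, 0]}, {"twist": [0, 0, -9], "jaw": -1, "slide": [0, 0, 0]}, {"twist": [0, 0, -8], "jaw": -1, "slide": [0, 0, 0]}, {"twist": [0, -10, 0], "jaw": -1, "slide": [0, 0, 0]}, {"twist": [0, -10, 0], "jaw": -1, "slide": [0, 0, 0]}, {"twist": [0, -10, 0], "jaw": -1, "slide": [0, 0, 0]}, {"twist": [0, 0, 0], "slide": [0, 0, 0], "jaw": -1}]}}

```text
clock: 3.85
tcp_pos: [0.5691, 0.0799, 0.2804]
ee_rot: [-0.003, 2.625, 0.001]
contact_force: [-0.5, 0.4, -0.2]
gripper_width: 1.003
grasp_force: 0.0
```

```bash
python3 - <<'E'
from h import *
c=camera_params("wrist");p,d=read_camera("wrist");W=cloud(c,d);np.savez("w1.npz",p=p,d=d,W=W,R=c["R"],t=c["t"],cx=c["cx"],cy=c["cy"],f=f(c))
cv2.imwrite("pics/w2.png",p)
for t in ["dryer_head","ring_slots","spring_plate_top"]:
  for x in tip_of(t,"wrist")[:2]: print(t,x,W[int(x["point"][0]),int(x["point"][1])])
s=get_state();print(s["clock"],s["joint_pos"].round(3),s["tcp_pos"].round(4),s["ee_rot"].round(3),s["contact_force"].round(1))
E
```

```text
dryer_head {'point': [153.9, 336.5], 'conf': 0.93} [0.60690836 0.09415569 0.08826103]
ring_slots {'point': [151.9, 339.9], 'conf': 0.57} [0.60519197 0.09687508 0.08764481]
spring_plate_top {'point': [153.0, 336.3], 'conf': 0.67} [0.60690836 0.09415569 0.08826103]
4.05 [ 2.000e-03 -3.320e-01  2.020e+00  0.000e+00  9.280e-01 -1.571e+00] [0.5755 0.0795 0.2875] [-2.000e-03  2.616e+00  1.000e-03] [-0.2  1.4  0.5]
```

View pics/w2.png

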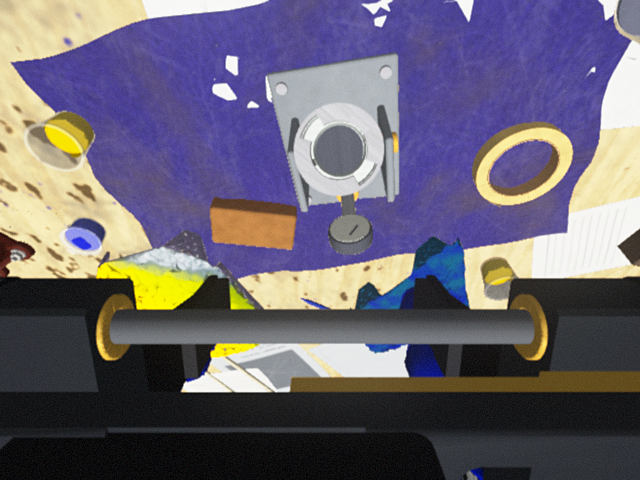

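The wrist view shows the mouth straight on at about (150,338), with two bright gaps in the ring at upper left (125,312) and lower right (172,370). I fit the ring plane and rectify the view.

```bash
python3 - <<'E'
from h import *
from scipy.optimize import least_squares
z=np.load("w1.npz");W=z["W"];p=z["p"];d=z["d"]
reg=W[95:205,285:390].reshape(-1,3); reg=reg[d[95:205,285:390].ravel()>0]
n0=np.array([-.5,0,.866]);C=np.array([.59,.083,.112])
for i in range(6):
    q=reg-C; a=q@n0; rad=np.linalg.norm(q-np.outer(a,n0),axis=1)
    m=(abs(a)<(.01 if i<2 else .003))&(rad<.042)&(rad>.025)
    P=reg[m]; mu=P.mean(0); n0=np.linalg.svd(P-mu)[2][2]; n0*=np.sign(n0[2])
    C=C+n0*((mu-C)@n0)
    # circle centre by outer edge
    ex=np.cross([0,1,0],n0);ex/=np.linalg.norm(ex);ey=np.cross(n0,ex)
    uv=np.c_[(reg-C)@ex,(reg-C)@ey]; k=abs((reg-C)@n0)<.003; uv=uv[k&(np.linalg.norm(uv,axis=1)<.045)]
    c0,r=cv2.minEnclosingCircle((uv*1000).astype(np.float32)); C=C+ex*c0[0]/1000+ey*c0[1]/1000
print("n",n0,"tilt",np.degrees(np.arccos(n0[2])),"yaw of +x",np.degrees(np.arctan2(-n0[1],-n0[0])),"C",C,"r",r,m.sum())
# rectified: ex points to dryer x (tilted)
N=560;g=(np.arange(N)-N/2)/N*.1
U,V=np.meshgrid(g,g)  # col=x, row=-y
X=C+U[...,None]*ex-V[...,None]*ey
Xc=X@z["R"].T+z["t"]
mx=(Xc[...,0]/Xc[...,2]*z["f"]+z["cx"]).astype(np.float32);my=(Xc[...,1]/Xc[...,2]*z["f"]+z["cy"]).astype(np.float32)
o=cv2.remap(p,mx,my,cv2.INTER_CUBIC);cv2.imwrite("pics/rect.png",o)
dep=cv2.remap(((W-C)@n0).astype(np.float32),mx,my,cv2.INTER_NEAREST)
gr=cv2.cvtColor(o,cv2.COLOR_BGR2GRAY)
for R in(.026,.028):
  for arr in (gr,dep*1000):
    print(R,[int(arr[int(N/2-R*np.sin(t)/.1*N),int(N/2+R*np.cos(t)/.1*N)]) for t in np.radians(np.arange(0,360,5))])
np.savez("mouth.npz",C=C,n=n0,ex=ex,ey=ey)
E
```

```text
n [-0.49267909 -0.07753684  0.86674988] tilt 29.916876935257704 yaw of +x 8.943735999851055 C [0.59018156 0.09467055 0.11217568] r 38.09088897705078 3192
0.026 [217, 219, 218, 216, 215, 211, 212, 245, 242, 243, 246, 245, 241, 242, 242, 215, 218, 218, 221, 224, 223, 216, 217, 213, 213, 223, 221, 224, 221, 221, 219, 223, 220, 223, 222, 223, 224, 220, 210, 212, 214, 217, 221, 243, 243, 244, 242, 242, 242, 243, 234, 210, 208, 217, 215, 217, 221, 219, 214, 219, 222, 213, 216, 221, 218, 218, 217, 217, 217, 213, 214, 215]
0.026 [0, -1, 0, 0, 0, 0, 0, -26, -26, -27, -27, -26, -27, -26, -26, 0, 0, 0, 0, 0, 0, 0, 1, 0, 0, 0, 0, 0, -1, 0, -1, 0, -1, 0, 0, 0, 0, -1, 0, 0, 0, 0, 0, -26, -26, -26, -27, -27, -27, -26, -26, 0, 0, 0, 0, 0, 0, 0, -1, 0, 0, 0, 0, 0, 0, 0, 0, 0, 0, 0, 0, 0]
0.028 [214, 214, 217, 214, 216, 212, 209, 247, 243, 242, 242, 245, 243, 240, 243, 218, 213, 220, 222, 219, 214, 216, 214, 215, 213, 218, 223, 224, 220, 223, 221, 223, 219, 216, 218, 221, 219, 225, 218, 212, 217, 214, 221, 245, 241, 242, 244, 241, 240, 243, 240, 204, 215, 215, 208, 217, 215, 204, 214, 220, 219, 217, 217, 214, 215, 214, 214, 212, 214, 215, 211, 214]
0.028 [0, 0, 0, 0, -1, 0, 0, -27, -26, -26, -27, -28, -26, -27, -26, 0, 0, 0, 0, 0, 0, 0, -1, 0, 0, 1, 0, 0, 0, 0, 0, 0, 0, 0, 0, 0, 0, 1, 0, 0, 0, 0, 0, -26, -27, -26, -27, -26, -27, -26, -26, 0, 0, 0, 0, 0, 0, 0, 0, 1, 0, 0, 0, 0, 0, 1, 0, 0, 0, 0, 0, 0]
```

View pics/rect.png

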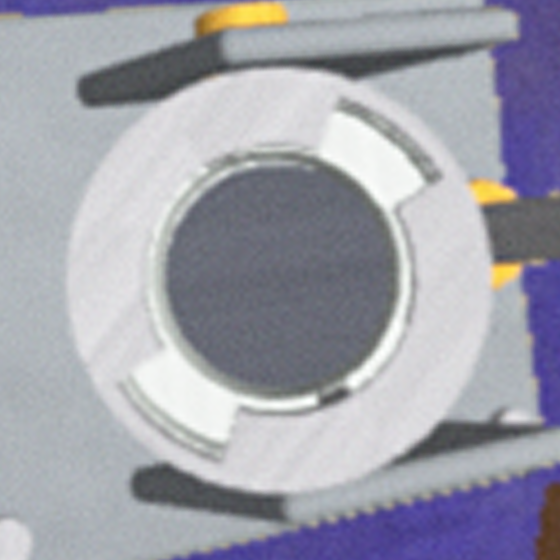

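The rectified view puts the slots at 35–70° and 215–250°, so the slot line is at 52.5° in the mouth frame. The mouth centre is (0.590, 0.095, 0.112) and the dryer's yaw is 9°. Now to the cartridge.

Emit:
{"method": "move_arm", "body": {"deltas": [{"twist": [0, 10, 0], "jaw": -1, "slide": [0, 0, 0]}, {"twist": [0, 10, 0], "jaw": -1, "slide": [0, 0, 0]}, {"twist": [0, 10, 0], "jaw": -1, "slide": [0, 0, 0]}, {"twist": [0, 0, 0], "jaw": -1, "slide": [26, -47, 5]}, {"twist": [0, 0, 0], "jaw": -1, "slide": [26, -47, 5]}, {"twist": [0, 0, 0], "jaw": -1, "slide": [26, -47, 5]}, {"twist": [0, 0, 0], "jaw": -1, "slide": [26, -47, 5]}, {"twist": [0, 0, 0], "jaw": -1, "slide": [26, -47, 5]}, {"twist": [0, 0, 0], "jaw": -1, "slide": [26, -47, 5]}, {"twist": [0, 0, 10.5], "jaw": -1, "slide": [0, 0, 0]}, {"twist": [0, 0, 10.5], "jaw": -1, "slide": [0, 0, 0]}, {"twist": [0, 0, 10.5], "jaw": -1, "slide": [0, 0, 0]}, {"twist": [0, 0, 10.5], "jaw": -1, "slide": [0, 0, 0]}, {"twist": [0, 0, 10.5], "jaw": -1, "slide": [0, 0, 0]}, {"twist": [0, 0, 10.5], "jaw": -1, "slide": [0, 0, 0]}, {"twist": [0, 0, 10.5], "jaw": -1, "slide": [0, 0, 0]}, {"twist": [0, 0, 10.5], "jaw": -1, "slide": [0, 0, 0]}, {"twist": [0, 0, 10.5], "jaw": -1, "slide": [0, 0, 0]}, {"twist": [0, 0, 10.5], "jaw": -1, "slide": [0, 0, 0]}, {"twist": [0, 0, 10.5], "jaw": -1, "slide": [0, 0, 0]}]}}

```text
clock: 6.55
tcp_pos: [0.4196, -0.2041, 0.2561]
ee_rot: [2.66, 1.67, 0.0]
contact_force: [0.1, 0.4, -0.9]
gripper_width: 1.001
grasp_force: 0.0
```

Emit:
{"method": "move_arm", "body": {"deltas": [{"twist": [0, 0, 10.5], "jaw": -1, "slide": [0, 0, 0]}, {"twist": [0, 0, 10.5], "jaw": -1, "slide": [0, 0, 0]}, {"twist": [0, 0, 10.5], "jaw": -1, "slide": [0, 0, 0]}, {"twist": [0, 0, 0], "jaw": -1, "slide": [0, 0, 0]}]}}

```text
clock: 7.05
tcp_pos: [0.4194, -0.2038, 0.2558]
ee_rot: [3.01, 0.897, 0.001]
contact_force: [-0.2, 0.2, 0.4]
gripper_width: 0.999
grasp_force: 0.0
```

```bash
cat > cart.py <<'E'
from h import *
c=camera_params("wrist");p,d=read_camera("wrist");W=cloud(c,d);cv2.imwrite("pics/w3.png",p)
s=get_state();R=Rot.from_rotvec(s["ee_rot"]).as_matrix();t=s["tcp_pos"]
print(s["clock"],s["joint_pos"].round(3),t.round(4),R.round(3).tolist())
M=W[:275].reshape(-1,3);col=p[:275].reshape(-1,3).astype(int)
M_=M[np.hypot(M[:,0]-.455,M[:,1]+.182)<.05]
b=M_[(M_[:,2]>.092)&(M_[:,2]<.11)];fl=M_[(M_[:,2]>.058)&(M_[:,2]<.068)]
br=cv2.minAreaRect((b[:,:2]*1000).astype(np.float32));fc=cv2.minEnclosingCircle((fl[:,:2]*1000).astype(np.float32))
print(br,fc,len(b),len(fl),b[:,2].mean(),fl[:,2].mean())
E
python3 cart.py
```

```text
7.1 [-0.622 -0.192  1.881 -0.     1.452  0.367] [ 0.4191 -0.2036  0.2555] [[0.836, 0.549, 0.0], [0.549, -0.836, -0.0], [0.0, 0.0, -1.0]]
((456.7582702636719, -177.39157104492188), (59.75056076049805, 19.887718200683594), 31.559179306030273) ((456.5837707519531, -177.21914672851562), 32.839378356933594) 1584 2249 0.09878554872309357 0.06321919198907502
```

View pics/w3.png

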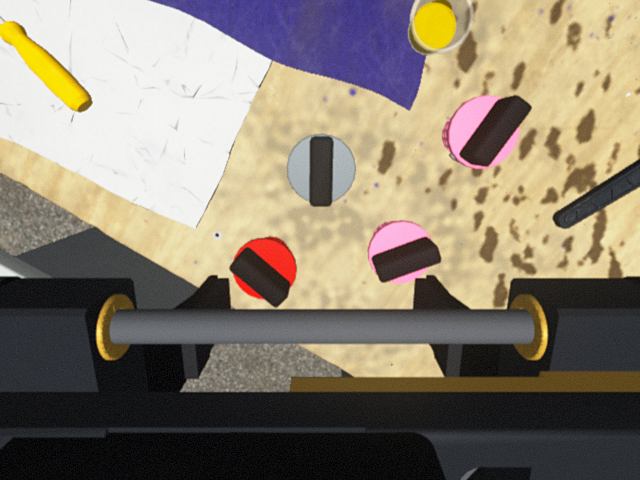

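The wrist view shows aluminium at (170,321), red at (268,263), pink at (252,404) and pink at (132,486). The bar lines up with the tool. I descend on the aluminium one and grasp it.

Emit:
{"method": "move_arm", "body": {"newtons": 45, "deltas": [{"twist": [0, 0, 1.7], "jaw": -1, "slide": [0, 0, 0]}, {"twist": [0, 0, 0], "jaw": -1, "slide": [46, 0, 0]}, {"twist": [0, 0, 0], "jaw": -1, "slide": [0, 0, 45]}, {"twist": [0, 0, 0], "jaw": -1, "slide": [0, 0, 45]}, {"twist": [0, 0, 0], "jaw": -1, "slide": [0, 0, 45]}, {"twist": [0, 0, 0], "jaw": -1, "slide": [0, 0, 30]}, {"twist": [0, 0, 0], "jaw": -1, "slide": [0, 0, 15]}, {"twist": [0, 0, 0], "jaw": -1, "slide": [0, 0, 8]}, {"twist": [0, 0, 0], "jaw": -1, "slide": [0, 0, 0]}]}}

```text
clock: 8.22
tcp_pos: [0.4576, -0.1789, 0.067]
ee_rot: [3.024, 0.851, 0.001]
contact_force: [0.2, 0.5, -0.6]
gripper_width: 0.997
grasp_force: 0.0
```

Emit:
{"method": "move_arm", "body": {"deltas": [{"twist": [0, 0, 0], "jaw": 1, "slide": [0, 0, 0]}, {"twist": [0, 0, 0], "jaw": 1, "slide": [0, 0, 0]}, {"twist": [0, 0, 0], "jaw": 1, "slide": [0, 0, 0]}, {"twist": [0, 0, 0], "jaw": 1, "slide": [0, 0, 0]}, {"twist": [0, 0, 0], "jaw": 1, "slide": [0, 0, 0]}, {"twist": [0, 0, 0], "jaw": 1, "slide": [0, 0, 0]}]}}

```text
clock: 8.98
tcp_pos: [0.4571, -0.1786, 0.0665]
ee_rot: [-3.024, -0.85, 0.0]
contact_force: [0.2, 0.8, 0.5]
gripper_width: 0.402
grasp_force: 0.0
```

```bash
cat > pose.py <<'E'
from h import *
s=get_state();R=Rot.from_rotvec(s["ee_rot"]).as_matrix();t=s["tcp_pos"];m=np.load("mouth.npz")
q=t-m["C"];A=np.c_[m["ex"],m["ey"],m["n"]]
print("clk",round(s["clock"],2),"j",s["joint_pos"].round(2),"tcp",t.round(4),"w",round(s["gripper_width"],3),"gf",round(s["grasp_force"],1))
print("in mouth frame mm",(A.T@q*1000).round(1),"xtool ang",round(np.degrees(np.arctan2(R[:,0]@m["ey"],R[:,0]@m["ex"])),1),"F mouth",(A.T@s["contact_force"]).round(1),"T",(A.T@s["ft_torque"]).round(2),"F tool",(R.T@s["contact_force"]).round(1))
ztilt=np.degrees(np.arccos(-R[:,2]@m["n"]));print("axis err deg",round(ztilt,2))
E
python3 pose.py
```

```text
clk 8.97 j [-0.53  0.08  2.   -0.    1.06  0.49] tcp [ 0.4571 -0.1786  0.0665] w 0.402 gf 0.0
in mouth frame mm [-138.3 -270.5   47.2] xtool ang 33.3 F mouth [0.4 0.8 0.3] T [-0.03  0.11  0.01] F tool [ 0.6 -0.6 -0.5]
axis err deg 29.92
```

Emit:
{"method": "move_arm", "body": {"deltas": [{"twist": [0, 0, 0], "jaw": 1, "slide": [0, 0, 0]}, {"twist": [0, 0, 0], "jaw": 1, "slide": [0, 0, 0]}, {"twist": [0, 0, 0], "jaw": 1, "slide": [0, 0, 0]}, {"twist": [0, 0, 0], "jaw": 1, "slide": [0, 0, -10]}, {"twist": [0, 0, 0], "jaw": 1, "slide": [0, 0, -50]}, {"twist": [0, 0, 0], "jaw": 1, "slide": [0, 0, -50]}, {"twist": [0, 0, 0], "jaw": 1, "slide": [0, 0, -50]}, {"twist": [0, 0, 0], "jaw": 1, "slide": [0, 0, -30]}, {"twist": [0, 0, 0], "jaw": 1, "slide": [0, 0, 0]}]}}

```text
clock: 10.1
tcp_pos: [0.4586, -0.1795, 0.2598]
ee_rot: [3.02, 0.849, 0.007]
contact_force: [-0.3, -0.6, -2.0]
gripper_width: 0.225
grasp_force: 44.9
```

```bash
cat >> pose.py <<'E'
import sys
h=float(sys.argv[1]) if len(sys.argv)>1 else 90; phi=np.radians(float(sys.argv[2]) if len(sys.argv)>2 else 52.5)
xt=np.cos(phi)*m["ex"]+np.sin(phi)*m["ey"];Rt=np.c_[xt,np.cross(-m["n"],xt),-m["n"]]
Pt=m["C"]+m["n"]*h/1000
rv=Rot.from_matrix(R.T@Rt).as_rotvec(degrees=True)
print("to h: twist deg",rv.round(1),"slide now-axes mm",(R.T@(Pt-t)*1000).round(1),"slide after twist",(Rt.T@(Pt-t)*1000).round(1),"world",(Pt-t).round(3))
E
python3 pose.py 90; python3 - <<'E'
from h import *
for n in ["scene","side"]:
    p,d=read_camera(n);cv2.imwrite(f"pics/{n}1.png",p)
    c=camera_params(n);s=get_state();t=s["tcp_pos"];R=Rot.from_rotvec(s["ee_rot"]).as_matrix();W=cloud(c,d).reshape(-1,3)
    L=(W-t)@R; # tool frame: cart bottom at z=+.0665
    for lo,hi in((.0035,.0115),(.045,.056)):
        k=L[(L[:,2]>lo)&(L[:,2]<hi)&(np.hypot(L[:,0],L[:,1])<.05)]
        r=.033 if lo<.01 else .022
        from scipy.optimize import least_squares
        k=k[:] ; o=least_squares(lambda x:np.hypot(k[:,0]-x[0],k[:,1]-x[1])-r,[0,0],loss="soft_l1",f_scale=.001)
        print(n,len(k),o.x.round(4),o.cost)
    k=L[(np.hypot(L[:,0],L[:,1])<.05)&(L[:,2]>0)];print(np.percentile(k[:,2],[95,99,100]))
E
```

```text
clk 10.1 j [-0.53 -0.13  1.82 -0.    1.45  0.49] tcp [ 0.4586 -0.1795  0.2598] w 0.225 gf 44.9
in mouth frame mm [ -41.5 -258.3  214. ] xtool ang 33.2 F mouth [-1.3 -0.7 -1.6] T [-0.04  0.09  0.04] F tool [-0.6  0.3  2. ]
axis err deg 29.64
to h: twist deg [-16.3  25.  -21.7] slide now-axes mm [ 213.5 -182.9   69.2] slide after twist [ 230.2 -124.4  124. ] world [ 0.087  0.267 -0.07 ]
scene 50 [0.0039 0.0002] 3.9801205204407076e-05
scene 97 [0.0039 0.0013] 8.330653316490432e-05
[0.25761026 0.25856055 0.2601932 ]
side 115 [-0.0014 -0.0014] 0.00030615023346463737
side 93 [-0.001  0.   ] 8.00244255664565e-05
[0.2589995  0.25988579 0.26165834]
```

Emit:
{"method": "move_arm", "body": {"deltas": [{"twist": [-4.1, 6.2, -5.4], "jaw": 1, "slide": [0, 0, 0]}, {"twist": [-4.1, 6.2, -5.4], "jaw": 1, "slide": [0, 0, 0]}, {"twist": [-4.1, 6.3, -5.4], "jaw": 1, "slide": [0, 0, 0]}, {"twist": [-4.1, 6.3, -5.5], "jaw": 1, "slide": [0, 0, 0]}, {"twist": [0, 0, 0], "jaw": 1, "slide": [38, -21, 0]}, {"twist": [0, 0, 0], "jaw": 1, "slide": [38, -21, 0]}, {"twist": [0, 0, 0], "jaw": 1, "slide": [38, -21, 0]}, {"twist": [0, 0, 0], "jaw": 1, "slide": [38, -21, 0]}, {"twist": [0, 0, 0], "jaw": 1, "slide": [38, -20, 0]}, {"twist": [0, 0, 0], "jaw": 1, "slide": [38, -20, 0]}, {"twist": [0, 0, 0], "jaw": 1, "slide": [0, 0, 40]}, {"twist": [0, 0, 0], "jaw": 1, "slide": [0, 0, 40]}, {"twist": [0, 0, 0], "jaw": 1, "slide": [0, 0, 30]}, {"twist": [0, 0, 0], "jaw": 1, "slide": [0, 0, 10]}, {"twist": [0, 0, 0], "jaw": 1, "slide": [0, 0, 0]}, {"twist": [0, 0, 0], "jaw": 1, "slide": [0, 0, 0]}]}}

```text
clock: 12.2
tcp_pos: [0.5415, 0.0862, 0.1911]
ee_rot: [2.583, 1.305, 0.734]
contact_force: [0.2, 0.2, -1.8]
gripper_width: 0.23
grasp_force: 44.9
```

```bash
python3 pose.py 80; python3 - <<'E'
from h import *
from scipy.optimize import least_squares
m=np.load("mouth.npz");A=np.c_[m["ex"],m["ey"],m["n"]]
for n in ["scene","side"]:
    p,d=read_camera(n);cv2.imwrite(f"pics/{n}2.png",p);c=camera_params(n)
    L=(cloud(c,d).reshape(-1,3)-m["C"])@A
    k=L[np.hypot(L[:,0],L[:,1])<.05]
    def fit(k,r):
        o=least_squares(lambda x:np.hypot(k[:,0]-x[0],k[:,1]-x[1])-r,[0,0],loss="soft_l1",f_scale=.001);return len(k),(o.x*1000).round(1)
    print(n,"chamber side",fit(k[(k[:,2]<-.012)&(k[:,2]>-.04)],.038),"body",fit(k[(k[:,2]>.036)&(k[:,2]<.052)],.022),"flange",fit(k[(k[:,2]>.079)&(k[:,2]<.086)],.033))
    print(np.histogram(k[:,2],np.arange(-.03,.13,.01)))
a=cv2.resize(cv2.imread("pics/scene2.png")[140:260,260:385],(400,384));b=cv2.resize(cv2.imread("pics/side2.png")[150:270,285:410],(400,384))
cv2.imwrite("pics/pre.png",np.hstack([a,b]))
E
```

```text
clk 12.2 j [-0.05 -0.34  2.21  0.15  0.77  0.5 ] tcp [0.5415 0.0862 0.1911] w 0.23 gf 44.9
in mouth frame mm [-3.3 -1.2 93. ] xtool ang 52.4 F mouth [-0.7  0.1 -1.7] T [-0.17  0.6   0.08] F tool [-0.4 -0.6  1.7]
axis err deg 0.19
to h: twist deg [-0.2  0.  -0.1] slide now-axes mm [ 3.   1.9 13. ] slide after twist [ 3.   1.9 13. ] world [ 0.009  0.002 -0.01 ]
scene chamber side (379, array([ 1.4, -1.8])) body (77, array([-0.8,  1.6])) flange (22, array([0.6, 1.8]))
(array([174,  89, 182, 125,   0,   3,  29,  51,  39,  59,  10, 122, 115,
        44,  50]), array([-3.0000000e-02, -2.0000000e-02, -1.0000000e-02,  6.9388939e-18,
        1.0000000e-02,  2.0000000e-02,  3.0000000e-02,  4.0000000e-02,
        5.0000000e-02,  6.0000000e-02,  7.0000000e-02,  8.0000000e-02,
        9.0000000e-02,  1.0000000e-01,  1.1000000e-01,  1.2000000e-01]))
side chamber side (336, array([-2.2, -2.7])) body (96, array([-5.4, -1.4])) flange (37, array([-5.9,  1. ]))
(array([122, 139, 223,  45,   0,   9,  51,  59,  59,  76,  45, 116,  80,
        78,  77]), array([-3.0000000e-02, -2.0000000e-02, -1.0000000e-02,  6.9388939e-18,
        1.0000000e-02,  2.0000000e-02,  3.0000000e-02,  4.0000000e-02,
        5.0000000e-02,  6.0000000e-02,  7.0000000e-02,  8.0000000e-02,
        9.0000000e-02,  1.0000000e-01,  1.1000000e-01,  1.2000000e-01]))
```

View pics/pre.png

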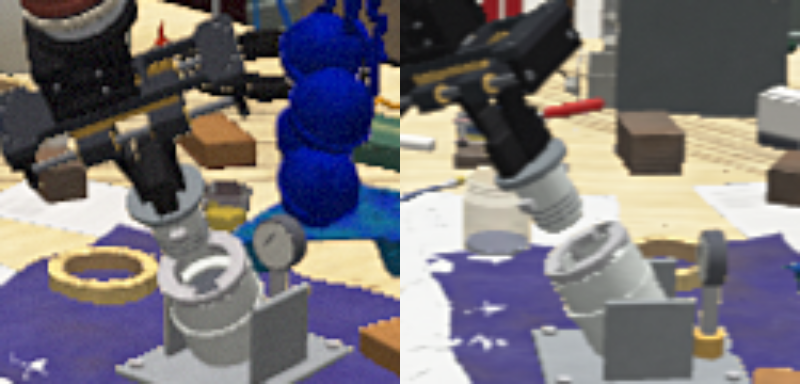

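Both views show the nose just above the mouth and nearly coaxial. Averaging the cues, I shift about 3 mm and enter the bore gently.

Emit:
{"method": "move_arm", "body": {"deltas": [{"twist": [0, 0, 0], "jaw": 1, "slide": [0.5, 3, 0]}, {"twist": [0, 0, 0], "jaw": 1, "slide": [0, 0, 9]}, {"twist": [0, 0, 0], "jaw": 1, "slide": [0, 0, 9]}, {"twist": [0, 0, 0], "jaw": 1, "slide": [0, 0, 9]}, {"twist": [0, 0, 0], "jaw": 1, "slide": [0, 0, 7]}, {"twist": [0, 0, 0], "jaw": 1, "slide": [0, 0, 5]}, {"twist": [0, 0, 0], "jaw": 1, "slide": [0, 0, 0]}, {"twist": [0, 0, 0], "jaw": 1, "slide": [0, 0, 0]}]}}

```text
clock: 13.3
tcp_pos: [0.5628, 0.0881, 0.1575]
ee_rot: [2.584, 1.306, 0.732]
contact_force: [1.0, 1.4, -1.9]
gripper_width: 0.224
grasp_force: 44.9
```

```bash
python3 pose.py 40
```

```text
clk 13.3 j [-0.05 -0.23  2.19  0.16  0.68  0.49] tcp [0.5628 0.0881 0.1575] w 0.224 gf 44.9
in mouth frame mm [-1.5 -2.4 53.3] xtool ang 52.4 F mouth [-0.1  1.2 -2.3] T [-0.13  0.5   0.04] F tool [ 0.9 -0.8  2.3]
axis err deg 0.26
to h: twist deg [-0.3  0.  -0.1] slide now-axes mm [ 2.8 -0.3 13.3] slide after twist [ 2.8 -0.3 13.3] world [ 0.008  0.003 -0.011]
```

Emit:
{"method": "move_arm", "body": {"deltas": [{"twist": [0, 0, 0], "jaw": 1, "slide": [0.5, -0.3, 5]}, {"twist": [0, 0, 0], "jaw": 1, "slide": [0, 0, 5]}, {"twist": [0, 0, 0], "jaw": 1, "slide": [0, 0, 5]}, {"twist": [0, 0, 0], "jaw": 1, "slide": [0, 0, 0]}]}}

```text
clock: 13.8
tcp_pos: [0.5702, 0.0899, 0.1441]
ee_rot: [2.585, 1.306, 0.732]
contact_force: [1.3, 0.9, -2.4]
gripper_width: 0.225
grasp_force: 44.9
```

```bash
python3 pose.py 40
```

```text
clk 13.8 j [-0.04 -0.19  2.19  0.17  0.64  0.49] tcp [0.5702 0.0899 0.1441] w 0.225 gf 44.9
in mouth frame mm [-1.6 -1.9 37.8] xtool ang 52.4 F mouth [-0.   0.7 -2.8] T [-0.11  0.44  0.08] F tool [ 0.6 -0.5  2.8]
axis err deg 0.28
to h: twist deg [-0.3  0.1 -0.1] slide now-axes mm [ 2.4  0.1 -2.2] slide after twist [ 2.4  0.1 -2.2] world [0.    0.002 0.003]
```

Emit:
{"method": "move_arm", "body": {"deltas": [{"twist": [0, 0, 0], "jaw": 1, "slide": [0, 0, 4]}, {"twist": [0, 0, 0], "jaw": 1, "slide": [0, 0, 4]}, {"twist": [0, 0, 0], "jaw": 1, "slide": [0, 0, 4]}, {"twist": [0, 0, 0], "jaw": 1, "slide": [0, 0, 0]}]}}

```text
clock: 14.3
tcp_pos: [0.5762, 0.0909, 0.1341]
ee_rot: [2.584, 1.306, 0.732]
contact_force: [-2.8, -0.7, 3.2]
gripper_width: 0.227
grasp_force: 44.9
```

```bash
python3 pose.py 12
```

```text
clk 14.3 j [-0.04 -0.16  2.18  0.17  0.62  0.48] tcp [0.5762 0.0909 0.1341] w 0.227 gf 44.9
in mouth frame mm [-1.3 -1.8 26.2] xtool ang 52.4 F mouth [-0.9 -0.4  4.2] T [-0.13  0.58  0.06] F tool [-0.8 -0.5 -4.2]
axis err deg 0.25
to h: twist deg [-0.2  0.  -0.1] slide now-axes mm [ 2.2 -0.  14.2] slide after twist [ 2.2 -0.1 14.2] world [ 0.008  0.003 -0.012]
```

The axial force matches the spring, so the lugs are through the slots. I push further.

Emit:
{"method": "move_arm", "body": {"deltas": [{"twist": [0, 0, 0], "jaw": 1, "slide": [0, 0, 4]}, {"twist": [0, 0, 0], "jaw": 1, "slide": [0, 0, 4]}, {"twist": [0, 0, 0], "jaw": 1, "slide": [0, 0, 4]}, {"twist": [0, 0, 0], "jaw": 1, "slide": [0, 0, 1]}, {"twist": [0, 0, 0], "jaw": 1, "slide": [0, 0, 0]}]}}

```text
clock: 14.92
tcp_pos: [0.5826, 0.0919, 0.1229]
ee_rot: [2.584, 1.306, 0.733]
contact_force: [-6.7, -0.6, 6.6]
gripper_width: 0.226
grasp_force: 44.9
```

```bash
python3 pose.py 12
```

```text
clk 14.93 j [-0.03 -0.12  2.17  0.17  0.59  0.48] tcp [0.5826 0.0919 0.1229] w 0.226 gf 44.9
in mouth frame mm [-1.3 -1.8 13.2] xtool ang 52.4 F mouth [-2.6  0.1  9.1] T [-0.21  0.79  0.02] F tool [-1.5 -2.1 -9.1]
axis err deg 0.24
to h: twist deg [-0.2  0.  -0.1] slide now-axes mm [ 2.2 -0.1  1.2] slide after twist [ 2.2 -0.1  1.2] world [ 0.002  0.002 -0.   ]
```

Emit:
{"method": "move_arm", "body": {"deltas": [{"twist": [0, 0, 0], "jaw": 1, "slide": [0, 0, 1]}, {"twist": [0, 0, 7], "jaw": 1, "slide": [0, 0, 0]}, {"twist": [0, 0, 7], "jaw": 1, "slide": [0, 0, 0]}, {"twist": [0, 0, 7], "jaw": 1, "slide": [0, 0, 0]}, {"twist": [0, 0, 7], "jaw": 1, "slide": [0, 0, 0]}, {"twist": [0, 0, 0], "jaw": 1, "slide": [0, 0, 0]}]}}

```text
clock: 15.68
tcp_pos: [0.584, 0.092, 0.1231]
ee_rot: [2.931, 0.664, 0.8]
contact_force: [-4.5, 0.2, 6.7]
gripper_width: 0.227
grasp_force: 44.9
```

```bash
python3 pose.py 12
```

```text
clk 15.68 j [-0.03 -0.12  2.17  0.18  0.58  0.97] tcp [0.584  0.092  0.1231] w 0.227 gf 44.9
in mouth frame mm [ 0.  -1.6 12.7] xtool ang 24.3 F mouth [-0.6  0.8  8. ] T [-0.02  0.51  0.05] F tool [-0.2 -1.  -8. ]
axis err deg 0.15
to h: twist deg [ -0.2  -0.  -28.2] slide now-axes mm [ 0.7 -1.5  0.7] slide after twist [ 1.3 -1.   0.7] world [ 0.     0.002 -0.001]
```

Emit:
{"method": "move_arm", "body": {"deltas": [{"twist": [0, 0, 7], "jaw": 1, "slide": [0, 0, 0]}, {"twist": [0, 0, 7], "jaw": 1, "slide": [0, 0, 0]}, {"twist": [0, 0, 7], "jaw": 1, "slide": [0, 0, 0]}, {"twist": [0, 0, 7], "jaw": 1, "slide": [0, 0, 0]}, {"twist": [0, 0, 0], "jaw": 1, "slide": [0, 0, 0]}]}}

```text
clock: 16.3
tcp_pos: [0.5841, 0.0919, 0.1232]
ee_rot: [-2.948, 0.063, -0.774]
contact_force: [-5.1, 0.4, 8.1]
gripper_width: 0.23
grasp_force: 44.9
```

```bash
python3 pose.py 12
```

```text
clk 16.3 j [-0.03 -0.12  2.17  0.18  0.58  1.46] tcp [0.5841 0.0919 0.1232] w 0.23 gf 44.9
in mouth frame mm [ 0.2 -1.7 12.8] xtool ang -3.7 F mouth [-0.4  1.1  9.5] T [-0.04  0.41 -0.1 ] F tool [-0.5 -1.1 -9.5]
axis err deg 0.13
to h: twist deg [ -0.1   0.  -56.2] slide now-axes mm [-0.3 -1.7  0.8] slide after twist [ 1.3 -1.2  0.8] world [ 0.     0.002 -0.001]
```

Emit:
{"method": "move_arm", "body": {"deltas": [{"twist": [0, 0, 7], "jaw": 1, "slide": [0, 0, 0]}, {"twist": [0, 0, 7], "jaw": 1, "slide": [0, 0, 0]}, {"twist": [0, 0, 7], "jaw": 1, "slide": [0, 0, 0]}, {"twist": [0, 0, 7], "jaw": 1, "slide": [0, 0, 0]}, {"twist": [0, 0, 0], "jaw": 1, "slide": [0, 0, 0]}]}}

```text
clock: 16.92
tcp_pos: [0.5841, 0.0919, 0.1232]
ee_rot: [-2.745, 0.747, -0.691]
contact_force: [-4.7, -0.7, 7.6]
gripper_width: 0.224
grasp_force: 44.9
```

```bash
python3 pose.py 12
```

```text
clk 16.93 j [-0.03 -0.12  2.17  0.18  0.58  1.95] tcp [0.5841 0.0919 0.1232] w 0.224 gf 44.9
in mouth frame mm [ 0.1 -1.8 12.8] xtool ang -31.7 F mouth [-0.3 -0.   8.9] T [-0.04  0.51 -0.09] F tool [-0.3  0.2 -8.9]
axis err deg 0.14
to h: twist deg [ -0.1   0.  -84.2] slide now-axes mm [-1.  -1.4  0.8] slide after twist [ 1.3 -1.2  0.8] world [ 0.     0.002 -0.001]
```

Emit:
{"method": "move_arm", "body": {"deltas": [{"twist": [0, 0, 4], "jaw": 1, "slide": [0, 0, 0]}, {"twist": [0, 0, 4], "jaw": 1, "slide": [0, 0, 0]}, {"twist": [0, 0, 2], "jaw": 1, "slide": [0, 0, 0]}, {"twist": [0, 0, 0], "jaw": 1, "slide": [0, 0, 0]}]}}

```text
clock: 17.42
tcp_pos: [0.584, 0.092, 0.1231]
ee_rot: [-2.64, 0.971, -0.654]
contact_force: [-5.3, -0.3, 7.4]
gripper_width: 0.226
grasp_force: 44.9
```

```bash
python3 pose.py 12
```

```text
clk 17.43 j [-0.03 -0.12  2.17  0.17  0.58  2.12] tcp [0.584  0.092  0.1231] w 0.226 gf 44.9
in mouth frame mm [ 0.1 -1.7 12.7] xtool ang -41.6 F mouth [-0.9  0.4  9. ] T [-0.01  0.57 -0.  ] F tool [-0.9  0.3 -9. ]
axis err deg 0.14
to h: twist deg [ -0.1   0.1 -94.1] slide now-axes mm [-1.2 -1.3  0.7] slide after twist [ 1.3 -1.1  0.7] world [ 0.     0.002 -0.001]
```

Emit:
{"method": "move_arm", "body": {"deltas": [{"twist": [0, 0, 2], "jaw": 1, "slide": [0, 0, 0]}, {"twist": [0, 0, 2], "jaw": 1, "slide": [0, 0, 0]}, {"twist": [0, 0, 0], "jaw": 1, "slide": [0, 0, 0]}]}}

```text
clock: 17.8
tcp_pos: [0.5845, 0.0922, 0.1235]
ee_rot: [-2.593, 1.056, -0.639]
contact_force: [-2.4, 1.1, 6.1]
gripper_width: 0.225
grasp_force: 45.1
```

```bash
python3 pose.py 12
```

```text
clk 17.8 j [-0.03 -0.12  2.17  0.17  0.58  2.19] tcp [0.5845 0.0922 0.1235] w 0.225 gf 45.1
in mouth frame mm [ 0.7 -1.5 12.9] xtool ang -45.5 F mouth [0.9 1.6 6.4] T [0.37 0.2  0.56] F tool [-0.5 -1.8 -6.4]
axis err deg 0.12
to h: twist deg [ -0.1   0.  -98. ] slide now-axes mm [-1.5 -0.6  0.9] slide after twist [ 0.8 -1.4  0.9] world [-0.     0.002 -0.001]
```

The torque jumped to 0.56 N·m at 98°, so the stop is reached. I ease the turn, let it rise and release.

Emit:
{"method": "move_arm", "body": {"deltas": [{"twist": [0, 0, -1.5], "jaw": 1, "slide": [0, 0, 0]}, {"twist": [0, 0, 0], "jaw": 1, "slide": [0, 0, -2]}, {"twist": [0, 0, 0], "jaw": 1, "slide": [0, 0, -2]}, {"twist": [0, 0, 0], "jaw": 1, "slide": [0, 0, -2]}, {"twist": [0, 0, 0], "jaw": 1, "slide": [0, 0, -1]}, {"twist": [0, 0, 0], "jaw": 1, "slide": [0, 0, 0]}]}}

```text
clock: 18.55
tcp_pos: [0.5809, 0.0916, 0.1295]
ee_rot: [-2.611, 1.025, -0.644]
contact_force: [-2.5, 1.7, 5.9]
gripper_width: 0.222
grasp_force: 44.9
```

```bash
python3 pose.py 12
```

```text
clk 18.55 j [-0.03 -0.14  2.17  0.17  0.6   2.17] tcp [0.5809 0.0916 0.1295] w 0.222 gf 44.9
in mouth frame mm [ 0.5 -1.5 19.8] xtool ang -44.1 F mouth [0.8 2.2 6.2] T [0.32 0.28 0.06] F tool [-0.9 -2.1 -6.2]
axis err deg 0.14
to h: twist deg [ -0.2   0.  -96.6] slide now-axes mm [-1.4 -0.7  7.8] slide after twist [ 0.9 -1.3  7.8] world [ 0.003  0.002 -0.007]
```

It rose past the 5 mm gap with the spring still pushing, so the lugs are in the pockets. I open and retreat.

Emit:
{"method": "move_arm", "body": {"deltas": [{"twist": [0, 0, 0], "jaw": 0.2, "slide": [0, 0, 0]}, {"twist": [0, 0, 0], "jaw": 0, "slide": [0, 0, 0]}, {"twist": [0, 0, 0], "jaw": 0, "slide": [0, 0, 0]}, {"twist": [0, 0, 0], "jaw": 0, "slide": [0, 0, 0]}, {"twist": [0, 0, 0], "jaw": 0, "slide": [0, 0, 0]}, {"twist": [0, 0, 0], "jaw": 0, "slide": [0, 0, 0]}, {"twist": [0, 0, 0], "jaw": 0, "slide": [0, 0, -10]}, {"twist": [0, 0, 0], "jaw": 0, "slide": [0, 0, -20]}, {"twist": [0, 0, 0], "jaw": 0, "slide": [0, 0, -40]}, {"twist": [0, 0, 0], "jaw": 0, "slide": [0, 0, -40]}, {"twist": [0, 0, 0], "jaw": 0, "slide": [0, 0, -40]}, {"twist": [0, 0, 0], "jaw": 0, "slide": [0, 0, 0]}]}}

```text
clock: 20.05
tcp_pos: [0.5072, 0.0792, 0.2634]
ee_rot: [-2.609, 1.024, -0.651]
contact_force: [0.9, -0.4, 0.1]
gripper_width: 0.502
grasp_force: 0.0
```

```bash
python3 pose.py 12; python3 - <<'E'
from h import *
m=np.load("mouth.npz");A=np.c_[m["ex"],m["ey"],m["n"]]
for n in ["wrist","scene","side"]:
    c=camera_params(n);p,d=read_camera(n);cv2.imwrite(f"pics/{n}9.png",p)
    L=((cloud(c,d)-m["C"])@A)[d>0];b=p[d>0].max(1)
    k=np.hypot(L[:,0],L[:,1])<.04;L=L[k];b=b[k]
    bar=L[(b<70)&(L[:,2]>.03)&(L[:,2]<.08)]; fl=L[(L[:,2]>.004)&(L[:,2]<.024)&(b>90)]
    print(n,"bar top",np.percentile(bar[:,2],[50,90,98]).round(4),cv2.minAreaRect((bar[bar[:,2]>.044][:,:2]*1000).astype(np.float32)),"flange",len(fl),np.percentile(fl[:,2],[10,50,80,95]).round(4))
a=cv2.resize(cv2.imread("pics/scene9.png")[140:260,260:385],(400,384));b=cv2.resize(cv2.imread("pics/side9.png")[150:270,285:410],(400,384))
cv2.imwrite("pics/fin.png",np.hstack([a,b]))
E
```

```text
clk 20.05 j [-0.08 -0.53  2.2   0.14  0.96  2.19] tcp [0.5072 0.0792 0.2634] w 0.502 gf 0.0
in mouth frame mm [  2.6  -2.1 173.2] xtool ang -44.0 F mouth [ 0.9 -0.5 -0.3] T [-0.02  0.44  0.01] F tool [ 1.  -0.3  0.3]
axis err deg 0.26
to h: twist deg [ -0.1  -0.3 -96.5] slide now-axes mm [ -3.6   0.9 161.2] slide after twist [ 1.000e-01 -3.300e+00  1.612e+02] world [ 0.077  0.015 -0.141]
wrist bar top [0.0538 0.0548 0.0554] ((1.1164054870605469, -1.571176528930664), (18.880197525024414, 57.98322296142578), 46.46038055419922) flange 2520 [0.017  0.018  0.0186 0.0192]
scene bar top [0.048  0.0557 0.0569] ((1.8486442565917969, -4.247058868408203), (25.14599609375, 56.05973434448242), 45.77951431274414) flange 155 [0.0141 0.0179 0.0199 0.0216]
side bar top [0.0447 0.0532 0.055 ] ((0.810150146484375, -10.739442825317383), (18.14089012145996, 57.95132827758789), 47.530399322509766) flange 130 [0.0106 0.0162 0.0178 0.0193]
```

View pics/fin.png

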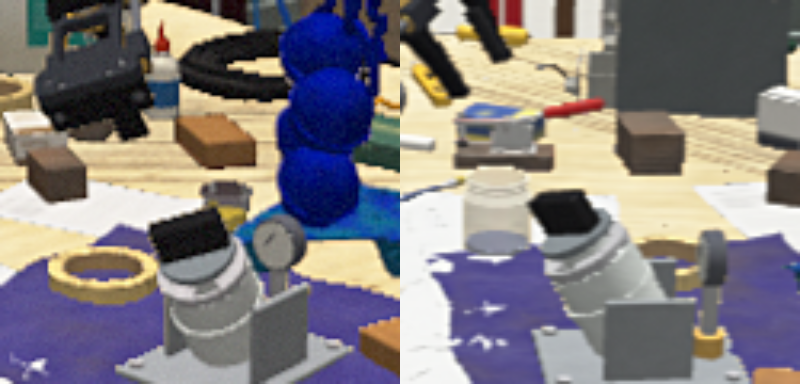

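The cartridge sits in the mouth with its flange top 18 mm above the ring (a 10 mm gap) and its bar turned 96° from the slots. That is the locked seat.

```bash
python3 -c "
from station import *
print(hand_in())"
```

```text
the job is handed in; nothing more can be done
None
```

The aluminium cartridge is locked in the dryer with its flange 10 mm above the ring and turned about 96° from the slots; I released it, left the other things where they were, and handed in at about 20 s.

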